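Clear the lantern off the bedside chest and unlock its flap

ROBOT

A 6-joint arm with a two-finger parallel gripper is mounted at the origin on the work surface. World frame = base frame: x ahead of the robot, y to its left, z up, the work surface at z = 0. Lengths are in mm, angles in rad, forces in N, time in s.
With the tool pointing down it reaches from about 275 to 750 mm from the base axis. Payload 10.2 kg.
Tool frame: the origin (TCP) lies at the very end of the fingers, on their centre line; the grasp point (between the pads) lies 19 mm behind it; z points along the fingers, y is the line along which they close (so a half turn about z gives the same grasp; the last joint's range is limited). The gripper opens to 85 mm and grips with 20 to 120 N. Pads are 22 mm wide; open, the fingers measure 114 mm over their backs; the gripper's body (76 mm by 85 mm) begins 54 mm behind the grasp point. The pads swing forward as they close: fully open they stand 13 mm farther back than shut.
Start: joints at [1.037, 0.313, 1.498, -0, 1.331, -0.223], TCP at [160.569, 499.849, 231.294] pointing down, gripper open.
Joint ranges: [-2.94, 2.94], [-0.97, 2.17], [0.19, 2.56], [-1.23, 4.37], [0.02, 3.11], [-2.88, 2.88]. Speed limits (rad/s): [2.39, 2.39, 3.01, 3.14, 3.14, 3.14].

INTERFACE

Orientations are given as a unit quaternion [w, x, y, z].
In Python, from rig import ctrl gives the robot as it stands.
- The arm moves only by the shell command python3 -m pendant 'ROWS' [FORCE]. ROWS is JSON, a list that holds one entry, the list of rows, each a list of 5 numbers: the shift along the tool's x, y, z normalised to -1 to 1, where 1 is 200 mm, then the turn about the tool's z normalised to -1 to 1, where 1 is pi rad, then the opening, from 0 (shut) to 1 (fully open). In form: [[[dx, dy, dz, spin, hand], ...]]. A call has 1 to 12 rows; each row is the pose to reach, as a shift and turn from the pose commanded when the call began, along the tool's axes at that moment, turning the shorter way round; what a row does not reach only later rows make up. A row lasts 1/10 s, in which the tool goes at most 50 mm and 8.59 degrees, less where a joint would pass 70% of its speed; a pose out of reach is approached as far as the arm can. A call with a number of a shift or a turn outside -1 to 1 is refused whole. A call with a gripper value outside its range is refused whole. The fingers move at their own pace and stop on an object; FORCE is the grip in N (left out, the last holds). Time passes only in rows, so rows that repeat a pose let the fingers close. It gives the time, the measured TCP pose, the force, the opening and the grip force at its end, in the units of the state.
- ctrl.sense(): the state, without advancing time (a new reading comes with each control period).
- ctrl.capture(name): name is "scene" or "top"; returns (picture, depth): 384x512x3 uint8, blue, green, red; 384x512 float32, mm along the optical axis (not along the pixel's ray), 0 where there is no reading.
- ctrl.get_calibration(name): a dict with "K" (3x3 intrinsics, pixels), "origin" and "rotation" of the camera in the world. Camera axes: x right, y down, z forward; pixel columns grow to the right and rows downward; lengths in mm; the calibration is good to about 2 mm. A picture is of the moment at which its call begins. get_calibration takes no time and is no camera call.
- ctrl.finish_job(): hands the job in; it is judged then, once.
The state is a dict: "time_s": time; "joints": joint angles; "dq": joint speeds; "tau": joint torques, N m; "eef_pos": TCP position; "ee_rot": TCP orientation; "force": force on the tool from outside, world axes, zero at the start; "wrist_torque": the same for the moment, N m; "grip_width": opening from 0.0 (shut) to 1.0 (fully open); "grip_force": force on a finger pad.
Only numpy, scipy, OpenCV 4.12 (cv2) and the standard library are available. Lean on these libraries where they do the work, as an engineer would, in place of code of your own. Each camera call takes 0.05 s, during which the arm holds its last target. There are 200 camera calls.

TASK

Take the lantern off the flap of the pine chest and hang it by its handle on the hook of the white stand. Then take the red-headed key from its dark wooden block, push it fully home in the chest's lock without forcing it (the pins are sticky: when it binds, wiggle it past them) and turn it clockwise a full quarter turn, as far as it goes. The lock springs back, so finish while still gripping the key and holding it turned, ready for me to lift the flap; leave the phone, the book and the mug where they are.

Things in the scene. Friction and masses are not known exactly. Their poses are not given: they have to be found in the camera images.
- lock (a joint): turn of the lock's brass plug, rad: 0 at rest, growing clockwise seen from above, stop at 1.62. A spring drives it back (0.04 N m at rest, 0.1 N m at a quarter turn), so it stays turned only while the key is held. It turns only with the key within 2.5 mm of fully home. The key has play in the slot: the hand must turn 0.1 to 0.3 rad further than the plug. Its bolt is clear of the flap at 1.25.
- keyway (a point): mouth of the keyhole: centre of the top face of the lock's 23 mm brass plug, 90 mm above the table (z up), and turns with it. The slot runs straight down, 11.5 (x) by 4.9 mm (y), flared 2 mm each way at the top. Sticky pins poke in from both x ends 10 and 18 mm down: a straight push binds there; under a push of 8 to 12 N, rock the key 1.5 to 2.5 mm either way along x to pass.
- pins: the lock's four sticky spring pins, unseen inside the keyhole, in two pairs 10 and 18 mm below its mouth; origin at keyway, same axes. Each slides aside along x with 7 N. Pressed straight down on by the key they wedge: a push of over 25 N there is forcing.
- key_bow (a point): centre of the key's red head, 26 (x) x 10 (y) x 34 mm (z, up), 25 mm above the underside of the steel shoulder (20 x 13 x 3 mm); the blade below that is 9 (x) x 4 (y) x 30 mm, tip tapered over 2.4 mm, either way round fits. 30 g. At the start the key stands blade down in its block, shoulder on the block, and lifts straight out. Fully home in the lock, this point is 25 mm above keyway.
- key_tip (a point): tip of the key's blade, 55 mm below key_bow along the key's z; same axes.
- key_block: dark wooden block, 70 (x) x 110 (y) x 45 mm high, fixed to the table, that holds the key; origin at the centre of its underside. The key's slot is 24 mm along +y from its centre; a recess with two coins is at the other end.
- chest: low pine chest, 240 (x) x 300 (y) x 85 mm high, fixed to the table; origin at the centre of its underside, front towards -x. The fixed front rail (72 mm deep) carries the lock in a 58 x 64 mm steel plate, 85 mm from the centre along -x; behind lies the flap, flush with the rail, hinged at the far edge.
- lantern_center (a point): centre, half-way up, of the lantern, 79.5 mm above its underside: grey base and cap 72 mm in diameter with a glowing opal cylinder between (104 mm high), and a fixed upright handle in its y-z plane. z up. 180 to 330 g. It stands on the chest's flap at the start.
- lantern_bar (a point): middle of the lantern's straight tan handle bar, 75.5 mm above lantern_center. The bar is 8 mm thick and runs 44 mm either way along y; 47 mm of free space lies below it down to the cap, and 6 mm brass sides come down 46 to 50 mm either side. The hook goes under the middle of the bar, so grip the bar to one side of the middle (about 26 mm).
- hook_seat (a point): where the middle of the lantern's bar rests on the stand's hook, 208 mm above the table. The white stand is fixed: base 160 x 120 x 20 mm, an upright 8 mm post 77 mm along +x from here, and from its top a level arm, 8 mm thick, its middle 200 mm up, along -x, turned up at the end. z up. The bar hangs across the arm, along y, from 20 mm on the -x side to 45 mm on the +x side of this point.
- hook_tip (a point): top of the upturned end of the hook, 36 mm along -x from hook_seat and 222 mm above the table; same axes as hook_seat.
- phone: white phone lying on the table, 70 x 145 x 8 mm; origin at the centre of its underside. A bystander.
- book: cream and blue hardback lying on the table, 130 x 190 x 26 mm; origin at the centre of its underside. A bystander.
- mug: blue mug, 80 mm across, 90 mm high; origin at the centre of its underside. A bystander.
Not all that is in view belongs to the job. There is more than one size of the part that bears key_bow; the job needs the smallest.

How it is judged (in metres and radians):
On the way, in this order (a step that is already met when the one before it is completed fails the run):
1. the lantern hangs by its bar on the hook, let go (contact force between lantern and stand above 0.8 N and contact force between lantern and the arm below 0.1 N and contact force between lantern and the fingers below 0.1 N and x of lantern_bar in the frame of hook_seat between -0.035 and 0.05 m and height (world z) of lantern_bar above 0.195 m and angle between lantern_center's own z axis and vertical below 0.45 rad and horizontal distance between lantern_bar and hook_seat below 0.055 m), for 0.3 s.
2. the key is fully home in the lock, not yet turned (z of key_bow in the frame of keyway below 0.0275 m and horizontal distance between key_bow and keyway below 0.005 m and value of joint lock below 0.5 rad), for 0.1 s.
3. the key is turned a quarter turn (value of joint lock above 1.3 rad and z of key_bow in the frame of keyway below 0.0275 m), for 0.3 s.
At the end, for the whole second after the job is handed in: The lantern hangs freely by its bar on the hook of the stand (bar above 195 mm and within 55 mm of the seat, lantern within 0.45 rad of upright), the key is fully home (within 2.5 mm, within 5 mm of the plug's axis) and the robot's fingers hold it with the lock turned by at least 1.3 rad (all of step 1 and all of step 3 and horizontal distance between key_bow and keyway below 0.005 m and contact force between key and the fingers above 1 N); the arm keeps its last pose, push and grip.
It fails at once if the phone is pushed about (distance of phone from where it was at the start of the episode above 0.03 m).
It fails at once if the book is pushed about (distance of book from where it was at the start of the episode above 0.03 m).
It fails at once if the mug is pushed about (distance of mug from where it was at the start of the episode above 0.03 m).
It fails at once if the lantern is knocked over (angle between lantern_center's own z axis and vertical above 1 rad).
It fails at once if the key is forced against the sticky pins (contact force between key and pins above 45 N and z of key_bow in the frame of keyway above 0.0265 m).
It also fails if it takes over 70 s, if anything falls off the work surface, if the arm or the gripper's body presses on something with over 40 N, if the wrist force passes 120 N, or if a joint passes its speed limit or range.

## Working session

There is one attempt and no reset: what is moved stays moved. The work goes in short steps, Python scripts to look and compute and a shell command to move; the robot and the scene stay as the last step left them, time stands still between calls to the robot, and variables do not carry over. Pictures are saved under pics/ and viewed, at most 10 in all, crops included, and the job is handed in when it is done.

```bash
ls; mkdir -p pics
cat > h.py <<'E'
import numpy as np, cv2
from rig import ctrl
def cal(n):
    c=ctrl.get_calibration(n); return np.array(c["K"]),np.array(c["origin"],float),np.array(c["rotation"],float)
def pts(n,d):
    K,o,R=cal(n); v,u=np.indices(d.shape)
    r=np.stack([(u-K[0,2])/K[0,0],(v-K[1,2])/K[1,1],np.ones(d.shape)],-1)*d[...,None]
    return r@R.T+o
def ray(n,u,v,z):
    K,o,R=cal(n); r=R@np.array([(u-K[0,2])/K[0,0],(v-K[1,2])/K[1,1],1]); return o+r*(z-o[2])/r[2]
def proj(n,p):
    K,o,R=cal(n); c=R.T@(np.array(p,float)-o); q=K@c; return q[:2]/q[2]
E
python3 - <<'E'
from h import *
for n in("scene","top"):
    im,d=ctrl.capture(n); np.savez(f"{n}0.npz",im=im,d=d); cv2.imwrite(f"pics/{n}0.png",im)
    K,o,R=cal(n); print(n,K.round(1).tolist(),o,R.round(3).tolist())
print(ctrl.sense())
E
```

```text
pics
scene [[440.5, 0.0, 252.0], [0.0, 440.5, 196.0], [0.0, 0.0, 1.0]] [1030.34893723 -673.93503085  882.95042092] [-0.398, 0.868, 0.266, -0.129]
top [[379.8, 0.0, 257.1], [0.0, 379.8, 193.7], [0.0, 0.0, 1.0]] [ 3.49099341e+02 -4.04085782e-01  1.26642072e+03] [-0.059, 0.711, -0.699, 0.049]
{'time_s': 0.1, 'joints': array([ 1.03661060e+00,  3.13389008e-01,  1.49835732e+00,  1.97177418e-07,
        1.33100841e+00, -2.23397294e-01]), 'dq': array([ 0.00031354, -0.00135769, -0.00260344,  0.00163131,  0.00056559,
        0.00128079]), 'tau': array([ 2.60959925e-03, -4.12898970e+01, -2.60138458e+01, -1.30304734e-04,
        3.05612746e-03,  5.93617614e-06]), 'eef_pos': array([160.43969951, 499.64187034, 230.79631009]), 'ee_rot': array([-2.14957535e-04,  1.54769575e-01,  9.87950424e-01, -5.39818931e-04]), 'force': array([0.06026571, 0.74791877, 0.75410838]), 'wrist_torque': array([-0.01163901,  0.0113542 ,  0.0436735 ]), 'grip_force': 0.0, 'grip_width': 1.0033910608357237}
```

View pics/scene0.png

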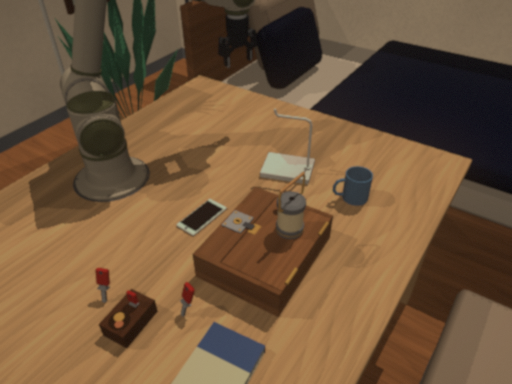

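View pics/top0.png

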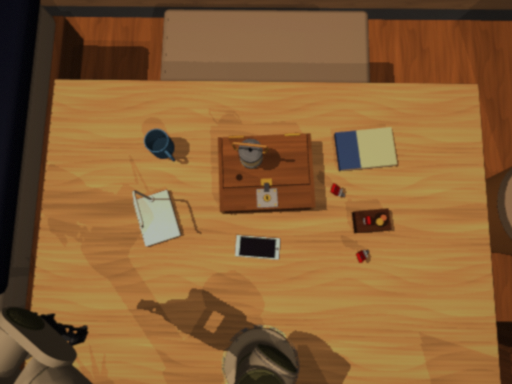

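```bash
sed -i 's/np.array(c\["rotation"\],float)/Rotation.from_quat(np.array(c["rotation"],float)[[1,2,3,0]]).as_matrix()/; 1a from scipy.spatial.transform import Rotation' h.py
python3 - <<'E'
from h import *
a=np.load("top0.npz"); s=np.load("scene0.npz")
P=pts("top",a["d"]); Q=pts("scene",s["d"])
print("coverage",(a["d"]>0).mean(),(s["d"]>0).mean())
for u,v in[(300,350),(230,205),(305,205),(305,140),(222,140),(267,198),(355,212),(388,228),(367,220),(163,230),(337,190),(363,256),(250,155)]: print((u,v),P[v,u].round(1))
A=cv2.resize(a["im"][120:250,210:400],None,fx=4,fy=4,interpolation=cv2.INTER_CUBIC)
B=cv2.resize(s["im"][100:350,80:350],(640,592),interpolation=cv2.INTER_CUBIC)
cv2.imwrite("pics/c1.png",A);cv2.imwrite("pics/c2.png",B)
E
```

```text
coverage 0.9960174560546875 0.9962259928385416
(300, 350) [  45.8 -126.7    0.8]
(230, 205) [493.8 100.9  87.7]
(305, 205) [ 498.  -133.7   85.1]
(305, 140) [ 708.6 -134.    84.4]
(222, 140) [708.4 134.4  72.2]
(267, 198) [517.8 -14.5  88. ]
(355, 212) [ 483.3 -299.7   41.6]
(388, 228) [ 433.4 -403.5   43.4]
(367, 220) [ 455.1 -328.4   75.2]
(163, 230) [416.  324.8  18.4]
(337, 190) [ 551.4 -239.2   59.6]
(363, 256) [ 343.6 -316.5   62.7]
(250, 155) [628.7  38.  190.8]
```

View pics/c1.png

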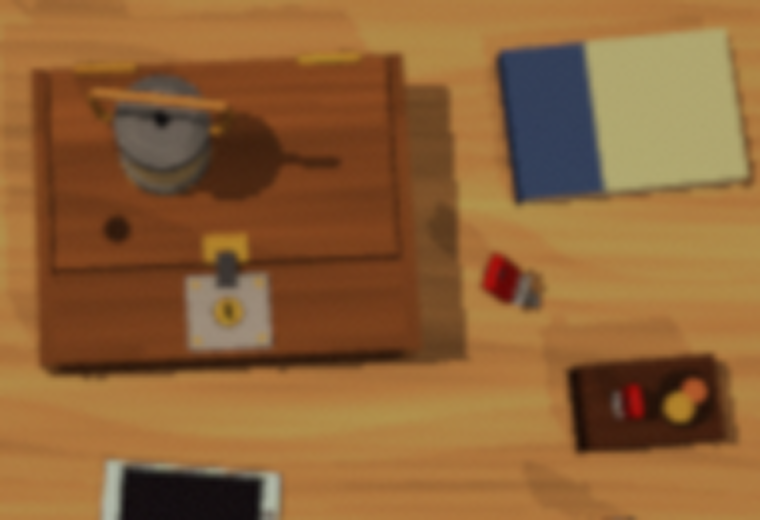

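View pics/c2.png

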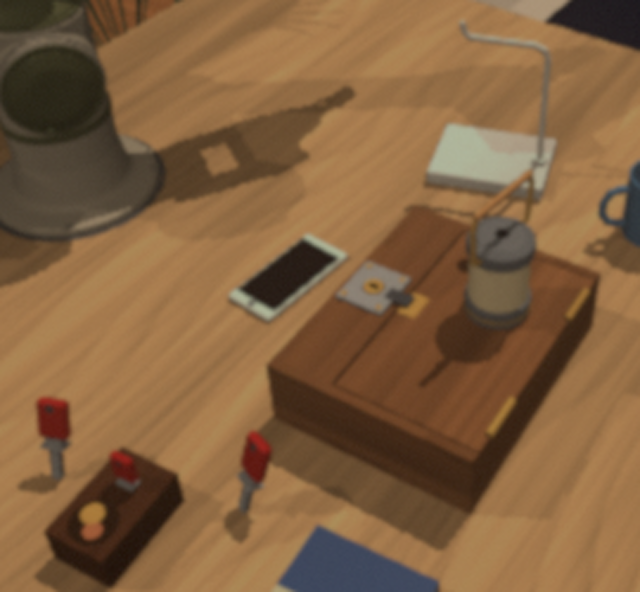

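Run:
```python
from h import *
a=np.load("top0.npz"); s=np.load("scene0.npz")
P={"top":pts("top",a["d"]),"scene":pts("scene",s["d"])}; I={"top":a["im"],"scene":s["im"]}
def fit(n,m,z,lab):  # mask -> rays onto plane z, report centre and axis
    v,u=np.nonzero(m); X=np.array([ray(n,x,y,z)[:2] for x,y in zip(u,v)])
    if len(X)<4: print(lab,n,"few",len(X)); return
    c,(w,h),an=cv2.minAreaRect(X.astype(np.float32)); _,_,V=np.linalg.svd(X-X.mean(0))
    print(lab,n,len(X),"mean",X.mean(0).round(1),"rect",np.round(c,1),np.round((w,h,an),1),"axis deg",np.degrees(np.arctan2(V[0,1],V[0,0])).round(1))
def box(n,u0,u1,v0,v1):
    m=np.zeros(I[n].shape[:2],bool); m[v0:v1,u0:u1]=1; return m
HSV={n:cv2.cvtColor(I[n],cv2.COLOR_BGR2HSV).astype(int) for n in I}
# chest top (depth)
p=P["top"]; m=box("top",200,330,120,225)&(p[...,2]>75)&(p[...,2]<95); fit("top",m,85,"chest")
# rail front edge etc. plug
h=HSV
for n,b in(("top",(260,275,190,206)),("scene",(228,246,213,228))):
    k=box(n,*b)&(h[n][...,1]>110)&(h[n][...,0]>15)&(h[n][...,0]<32)&(h[n][...,2]>90); fit(n,k,90,"plug")
    pl=box(n,*((255,280,185,210) if n=="top" else (215,258,205,240)))&(h[n][...,1]<70)&(h[n][...,2]>110); fit(n,pl,88,"plate")
# block
m=box("top",345,400,200,240)&(p[...,2]>38)&(p[...,2]<52); fit("top",m,45,"block")
# stand
for n,b in(("top",(120,205,180,250)),("scene",(265,325,105,165))):
    m=box(n,*b)&(P[n][...,2]>120); v,u=np.nonzero(m); print(n,"stand",len(u)); print(np.c_[u,v,P[n][m].round(0)][::max(1,len(u)//25)].astype(int).tolist())
m=box("top",120,205,180,250)&(p[...,2]>12)&(p[...,2]<28)&(h["top"][...,1]<80); fit("top",m,20,"base")
# bar
for n,b in(("top",(228,272,135,155)),("scene",(275,315,165,195))):
    m=box(n,*b)&(P[n][...,2]>215); fit(n,m,240-0,"bar"); print(P[n][m][:,2].mean() if m.any() else None)
m=box("top",230,275,140,170)&(p[...,2]>180)&(p[...,2]<205); fit("top",m,193,"cap")
# red keys
for n in I:
    m=((h[n][...,0]<6)|(h[n][...,0]>172))&(h[n][...,1]>150)&(h[n][...,2]>60)
    k,L,S,C=cv2.connectedComponentsWithStats(m.astype(np.uint8))
    for i in range(1,k):
        if S[i,4]>15: q=P[n][L==i]; print("red",n,S[i],C[i].round(1),"med",np.median(q,0).round(0),"zmax",q[:,2].max().round(0))
```

```text
Traceback (most recent call last):
  File "h.py", line 11, in ray
    K,o,R=cal(n); r=R@np.array([(u-K[0,2])/K[0,0],(v-K[1,2])/K[1,1],1]); return o+r*(z-o[2])/r[2]
          ~~~^^^
  File "h.py", line 5, in cal
    c=ctrl.get_calibration(n); return np.array(c["K"]),np.array(c["origin"],float),Rotation.from_quat(np.array(c["rotation"],float)[[1,2,3,0]]).as_matrix()
ValueError: time passes only in moves, steps and waits
```

```bash
sed -i 's/^def cal/import functools\n@functools.lru_cache\ndef cal/' h.py
cat > m.py <<'E'
from h import *
a=np.load("top0.npz"); s=np.load("scene0.npz")
P={"top":pts("top",a["d"]),"scene":pts("scene",s["d"])}; I={"top":a["im"],"scene":s["im"]}
def fit(n,m,z,lab):
    v,u=np.nonzero(m); X=np.array([ray(n,x,y,z)[:2] for x,y in zip(u,v)])
    if len(X)<4: print(lab,n,"few",len(X)); return
    c,(w,h),an=cv2.minAreaRect(X.astype(np.float32)); _,_,V=np.linalg.svd(X-X.mean(0))
    print(lab,n,len(X),"mean",X.mean(0).round(1),"rect",np.round(c,1),np.round((w,h,an),1),"axis deg",np.degrees(np.arctan2(V[0,1],V[0,0])).round(1))
def box(n,u0,u1,v0,v1):
    m=np.zeros(I[n].shape[:2],bool); m[v0:v1,u0:u1]=1; return m
h={n:cv2.cvtColor(I[n],cv2.COLOR_BGR2HSV).astype(int) for n in I}
p=P["top"]
E
cat > m1.py <<'E'
from m import *
m=box("top",200,330,120,225)&(p[...,2]>75)&(p[...,2]<95); fit("top",m,85,"chest")
for n,b in(("top",(260,275,190,206)),("scene",(228,246,213,228))):
    k=box(n,*b)&(h[n][...,1]>110)&(h[n][...,0]>15)&(h[n][...,0]<32)&(h[n][...,2]>90); fit(n,k,90,"plug")
    pl=box(n,*((255,280,185,210) if n=="top" else (215,258,205,240)))&(h[n][...,1]<70)&(h[n][...,2]>110); fit(n,pl,88,"plate")
m=box("top",345,400,200,240)&(p[...,2]>38)&(p[...,2]<52); fit("top",m,45,"block")
for n,b in(("top",(120,205,180,250)),("scene",(265,325,105,165))):
    m=box(n,*b)&(P[n][...,2]>120); v,u=np.nonzero(m); print(n,"stand",len(u)); print(np.c_[u,v,P[n][m].round(0)][::max(1,len(u)//25)].astype(int).tolist())
m=box("top",120,205,180,250)&(p[...,2]>12)&(p[...,2]<28)&(h["top"][...,1]<80); fit("top",m,20,"base")
for n,b in(("top",(228,272,135,155)),("scene",(275,315,165,195))):
    m=box(n,*b)&(P[n][...,2]>215); fit(n,m,240,"bar"); print(P[n][m][:,2].mean() if m.any() else None)
m=box("top",230,275,140,170)&(p[...,2]>180)&(p[...,2]<205); fit("top",m,193,"cap")
for n in I:
    m=((h[n][...,0]<6)|(h[n][...,0]>172))&(h[n][...,1]>150)&(h[n][...,2]>60)
    k,L,S,C=cv2.connectedComponentsWithStats(m.astype(np.uint8))
    for i in range(1,k):
        if S[i,4]>15: q=P[n][L==i]; print("red",n,S[i],C[i].round(1),"med",np.median(q,0).round(0),"zmax",q[:,2].max().round(0))
E
python3 m1.py
```

```text
chest top 6288 mean [596.5 -15.1] rect [605.4  -9.3] [244.6 299.9   3.5] axis deg 100.1
plug top 48 mean [519.8 -13.9] rect [524.  -22.3] [21.1 42.3 27.7] axis deg 135.3
plate top 207 mean [517.  -13.8] rect [518.3 -14.1] [53.5 58.9  7.3] axis deg 93.2
plug scene 39 mean [520.8 -15.2] rect [521.1 -14.7] [18.6 18.8 33.7] axis deg -57.7
plate scene 298 mean [508.3 -13.4] rect [492.5 -16. ] [111.1  63.5   3.6] axis deg -14.7
block top 705 mean [ 458.4 -355.7] rect [ 458.6 -354.3] [ 70.1 112.3   6.1] axis deg 96.3
top stand 172
[[148, 182, 349, 0, 1266], [133, 191, 516, 370, 197], [152, 191, 349, 0, 1266], [137, 192, 517, 367, 172], [135, 193, 510, 364, 200], [142, 193, 522, 368, 125], [139, 194, 515, 369, 147], [134, 195, 504, 365, 203], [134, 196, 500, 363, 207], [134, 198, 495, 363, 208], [168, 199, 349, 0, 1266], [136, 201, 487, 358, 204], [135, 203, 481, 360, 204], [138, 204, 478, 352, 202], [137, 206, 472, 354, 205], [138, 208, 467, 352, 199], [139, 209, 464, 348, 204], [138, 211, 459, 351, 201], [151, 212, 349, 0, 1266], [140, 214, 450, 345, 202], [140, 216, 444, 344, 203], [139, 
[... 1080 characters left out ...]
 87.3] axis deg -95.1
286.78467991529595
bar scene 129 mean [647.9  37.3] rect [650.   35.2] [46.  96.8 17.2] axis deg -96.3
254.21983784385085
cap top 390 mean [640.2  37.3] rect [644.5  38.2] [72.6 69.2 41.6] axis deg -92.1
red top [331 184   9  11  68] [334.8 189.1] med [ 552. -230.   71.] zmax 84.0
red top [365 215   7  10  50] [367.9 219.9] med [ 455. -329.   84.] zmax 93.0
red top [357 251   9  11  65] [360.6 256.1] med [ 343. -307.   71.] zmax 78.0
red scene [ 96 268  13  18 169] [102.1 276.3] med [ 356. -330.   72.] zmax 89.0
red scene [183 283  11  20 150] [187.7 292.3] med [ 556. -255.   76.] zmax 883.0
red scene [127 291  11  12  92] [131.7 296.5] med [ 461. -335.   78.] zmax 88.0
```

```bash
cat >> h.py <<'E'
def tri(p,q): # p px in top, q px in scene -> closest point
    A=[];
    K1,o1,R1=cal("top");K2,o2,R2=cal("scene")
    d1=ray("top",*p,0)-o1;d2=ray("scene",*q,0)-o2
    t=np.linalg.lstsq(np.c_[d1,-d2],o2-o1,rcond=None)[0]; a=o1+t[0]*d1;b=o2+t[1]*d2
    return (a+b)/2,np.linalg.norm(a-b)
def go(x,y,z,yaw): # yaw deg of tool y; prints normalised shift
    s=ctrl.sense(); q=np.array(s["ee_rot"]); R=Rotation.from_quat(q[[1,2,3,0]]).as_matrix()
    d=R.T@(np.array([x,y,z])-s["eef_pos"]); y0=np.degrees(np.arctan2(R[1,1],R[0,1]))
    sp=-((yaw-y0+180)%360-180)
    print("pos",np.round(s["eef_pos"],1),"yaw",y0.round(2),"F",np.round(s["force"],1),"-> row",(d/200).round(4),"spin",round(sp/180,4))
E
python3 - <<'E'
from m import *
g=lambda n,b,lo,hi,s,v: box(n,*b)&(h[n][...,0]>=lo)&(h[n][...,0]<=hi)&(h[n][...,1]>s)&(h[n][...,2]>v)
for n,b in(("top",(230,270,138,152)),("scene",(280,310,168,195))):
    d=P[n][...,2]; m=g(n,b,5,22,120,120)&(d>225)&(d<260); fit(n,m,240,"bar"); 
    v,u=np.nonzero(m); print(u.min(),u.max(),v.min(),v.max(),d[m].mean())
print("bar tri of crop ends",tri((210+90/4,120+93/4),(80+480*.4219,100+218*.4219)),tri((210+228/4,120+107/4),(80+530*.4219,100+175*.4219)))
print("red key tri",tri((367.9,219.9),(131.7,296.5)))
for z in(70,80,87): print(z,ray("top",367.9,219.9,z).round(1),ray("scene",131.7,296.5,z).round(1))
k=((h["top"][...,0]<6)|(h["top"][...,0]>172))&(h["top"][...,1]>150)&(h["top"][...,2]>60); fit("top",k&box("top",362,375,212,228),85,"key")
print("plug tri",tri((267,197.75),(238.2,220.7)))
print("tip tri",ray("top",140.5,228,222),ray("scene",274,109,222))
print("post top",ray("scene",309,121,196),"corner top",ray("top",133,192,196))
go(652,12,300,-5.5)
E
```

```text
bar top 95 mean [647.   38.4] rect [647.   38.2] [98.1  8.  84.9] axis deg -95.1
232 267 142 147 242.31135124608662
bar scene 80 mean [646.3  32.2] rect [646.9  36.9] [88.2  9.4 84.7] axis deg -96.0
280 303 173 191 241.94953871774615
bar tri of crop ends (array([637.9533284 ,  68.64679231, 195.03463995]), np.float64(61.66041290093692)) (array([656.07145711,   7.80006956, 278.19908633]), np.float64(62.83054661568219))
red key tri (array([ 455.98143542, -332.02383997,   71.5702157 ]), np.float64(0.5924173430188266))
70 [ 455.9 -332.7   70. ] [ 455.1 -331.2   70. ]
80 [ 455.  -329.9   80. ] [ 462.2 -335.4   80. ]
87 [ 454.4 -328.    87. ] [ 467.1 -338.3   87. ]
key top 50 mean [ 454.5 -328.5] rect [ 455.3 -328.6] [28.4 17.1  9.9] axis deg -173.3
plug tri (array([520.08242446, -13.23279506,  87.08179988]), np.float64(3.733374661271692))
tip tri [409.53323222 334.21562267 222.        ] [413.3062632  329.46341975 222.        ]
post top [515.02005941 365.33619552 196.        ] corner top [513.49236554 370.77598989 196.        ]
pos [160.4 499.6 230.8] yaw 72.19 F [0.1 0.7 0.8] -> row [-3.0856 -1.5702 -0.345 ] spin 0.4316
```

```bash
python3 -m pendant '[[[0,0,-0.35,0,1],[0,0,-0.35,0,1],[-1,-0.5,-0.35,0.1,0.6],[-1,-0.5,-0.35,0.2,0.6],[-1,-0.5,-0.35,0.3,0.6],[-1,-0.5,-0.35,0.4316,0.6],[-1,-0.5,-0.35,0.4316,0.6],[-1,-0.5,-0.35,0.4316,0.6],[-1,-0.5,-0.35,0.4316,0.6],[-1,-0.5,-0.35,0.4316,0.6],[-1,-0.5,-0.35,0.4316,0.6],[-1,-0.5,-0.35,0.4316,0.6]]]' 60; python3 -c "
from h import *
go(644.7,11.6,300,-5.2)"
```

```text
time_s: 1.3
eef_pos: [320.3, 343.4, 301.1]
ee_rot: [-0.0, 0.741, 0.672, -0.0]
force: [0.4, 0.1, -1.5]
grip_width: 0.597
grip_force: 0.0
pos [320.3 343.4 301.1] yaw -5.59 F [ 0.4  0.1 -1.5] -> row [-1.4932  1.7756  0.005 ] spin -0.0021
```

```bash
python3 -m pendant '[[[-0.75,0.9,0,-0.002,0.6],[-0.75,0.9,0,-0.002,0.6],[-0.75,0.9,0,-0.002,0.6],[-0.75,0.9,0,-0.002,0.6],[-0.75,0.9,0,-0.002,0.6],[-0.75,0.9,0,-0.002,0.6],[-0.75,0.9,0,-0.002,0.6],[-0.75,0.9,0,-0.002,0.6]]]'; python3 -m pendant '[[[-0.743,0.876,0,0,0.6],[-0.743,0.876,0,0,0.6],[-0.743,0.876,0,0,0.6],[-0.743,0.876,0,0,0.6],[-0.743,0.876,0,0,0.6],[-0.743,0.876,0,0,0.6],[-0.743,0.876,0,0,0.6],[-0.743,0.876,0,0,0.6]]]';python3 -c "
from h import *
go(644.7,11.6,222,-5.2)"
```

```text
time_s: 2.1
eef_pos: [484.6, 177.6, 301.3]
ee_rot: [-0.0, 0.737, 0.676, -0.0]
force: [0.3, -0.1, 0.5]
grip_width: 0.6
grip_force: 0.0
time_s: 2.9
eef_pos: [645.8, 14.9, 301.9]
ee_rot: [0.0, 0.737, 0.676, 0.0]
force: [-0.5, -0.4, 0.4]
grip_width: 0.602
grip_force: 0.0
pos [645.8  14.9 301.9] yaw -5.0 F [-0.5 -0.4  0.4] -> row [-0.0171 -0.0042  0.3995] spin 0.0011
```

```bash
python3 -m pendant '[[[-0.017,-0.004,0.2,0.001,0.6],[-0.017,-0.004,0.4,0.001,0.6],[-0.017,-0.004,0.4,0.001,0.6],[-0.017,-0.004,0.4,0.001,0.6],[-0.017,-0.004,0.4,0.001,0],[-0.017,-0.004,0.4,0.001,0],[-0.017,-0.004,0.4,0.001,0],[-0.017,-0.004,0.4,0.001,0],[-0.017,-0.004,0.4,0.001,0],[-0.017,-0.004,0.4,0.001,0],[-0.017,-0.004,0.4,0.001,0]]]' 90
python3 - <<'E'
from h import *
print(ctrl.sense()["grip_width"]*85)
im,d=ctrl.capture("scene"); cv2.imwrite("pics/g1.png",cv2.resize(im[60:260,180:380],(600,600),interpolation=cv2.INTER_CUBIC))
E
```

```text
time_s: 4.0
eef_pos: [645.8, 9.8, 222.7]
ee_rot: [0.001, 0.739, 0.674, 0.001]
force: [0.3, 0.4, 5.6]
grip_width: 0.054
grip_force: 89.1
4.588252660385338
```

View pics/g1.png

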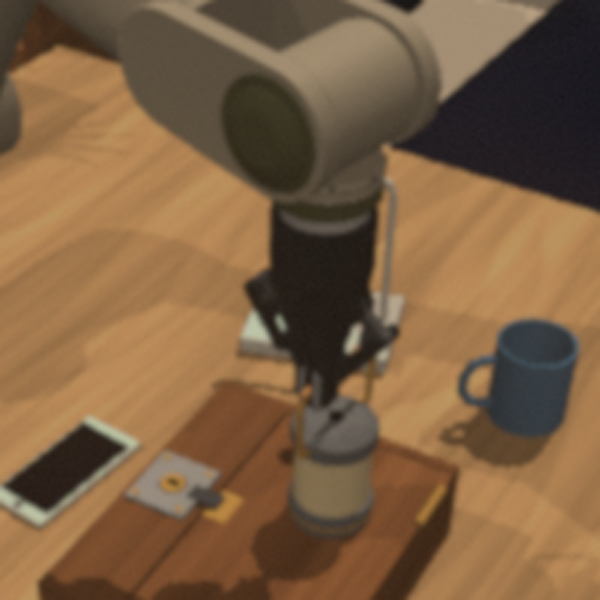

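```bash
python3 -m pendant '[[[-0.017,-0.004,-0.1,0,0],[-0.017,-0.004,-0.35,0,0],[-0.017,-0.004,-0.35,0,0],[-0.017,-0.004,-0.35,0,0],[-0.017,-0.004,-0.35,0,0],[-0.017,-0.004,-0.35,0,0]]]'
python3 - <<'E'
from h import *
go(341,310,290,17.8)
im,d=ctrl.capture("scene"); np.savez("l.npz",im=im,d=d); Q=pts("scene",d); t,dt=ctrl.capture("top"); P=pts("top",dt)
hs=cv2.cvtColor(im,cv2.COLOR_BGR2HSV).astype(int)
m=(hs[...,0]>5)&(hs[...,0]<22)&(hs[...,1]>110)&(hs[...,2]>100)&(Q[...,2]>280)&(Q[...,2]<330)&(Q[...,0]>600)
print(m.sum(),Q[m].min(0),Q[m].max(0),Q[m].mean(0))
cv2.imwrite("pics/g2.png",cv2.resize(im[60:260,230:350],(480,600)))
E
```

```text
time_s: 4.65
eef_pos: [643.8, 6.7, 289.6]
ee_rot: [-0.001, 0.739, 0.674, -0.001]
force: [-0.4, -0.8, -1.4]
grip_width: 0.055
grip_force: 89.0
pos [643.8   6.7 289.6] yaw -5.32 F [-0.4 -0.8 -1.4] -> row [ 1.3698 -1.6482  0.0032] spin -0.1284
39 [638.11771751 -19.84323186 281.05495676] [653.92251123  84.155888   313.22550089] [644.787635     5.69698314 297.14760152]
```

View pics/g2.png

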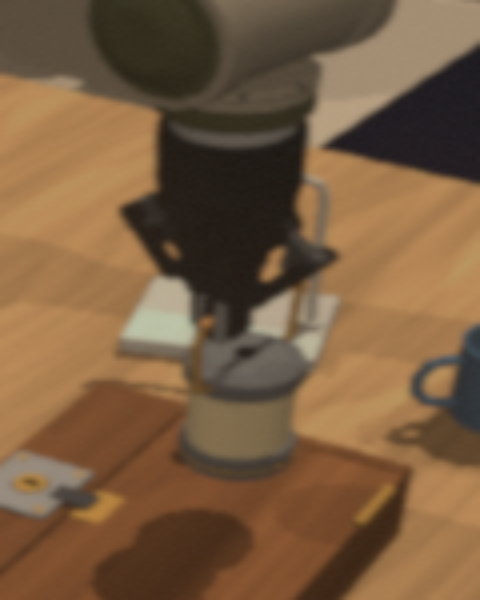

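```bash
python3 -m pendant '[[[0.35,-0.4,0,0,0],[0.65,-0.75,0,0,0],[0.65,-0.75,0,0,0],[0.65,-0.75,0,0,0],[0.65,-0.75,0,0,0],[0.65,-0.75,0,0,0],[0.65,-0.75,0,0,0],[0.65,-0.75,0,0,0]]]'; python3 -c "
from h import *
go(349.8,282.9,290,17.8)"
```

```text
time_s: 5.55
eef_pos: [507.5, 149.1, 290.8]
ee_rot: [-0.0, 0.74, 0.673, -0.0]
force: [0.2, -0.6, -3.1]
grip_width: 0.055
grip_force: 88.9
pos [507.5 149.1 290.8] yaw -5.39 F [ 0.2 -0.6 -3.1] -> row [ 0.5917 -0.848   0.0046] spin -0.1289
```

```bash
python3 -m pendant '[[[0.15,-0.2,0,0,0],[0.3,-0.4,0,-0.03,0],[0.45,-0.6,0,-0.06,0],[0.592,-0.848,0,-0.1,0],[0.592,-0.848,0,-0.129,0],[0.592,-0.848,0,-0.129,0],[0.592,-0.848,0,-0.129,0],[0.592,-0.848,0,-0.129,0],[0.592,-0.848,0,-0.129,0],[0.592,-0.848,0,-0.129,0]]]'; python3 -c "
from h import *
go(349.8,282.9,218.5,17.8)"
```

```text
time_s: 6.55
eef_pos: [349.5, 283.2, 291.2]
ee_rot: [-0.0, 0.589, 0.808, -0.0]
force: [-0.1, 0.2, -3.0]
grip_width: 0.05
grip_force: 88.9
pos [349.5 283.2 291.2] yaw 17.8 F [-0.1  0.2 -3. ] -> row [-0.0016  0.0012  0.3633] spin 0.0
```

```bash
python3 -m pendant '[[[0,0,0.2,0,0],[0,0,0.363,0,0],[0,0,0.363,0,0],[0,0,0.363,0,0],[0,0,0.363,0,0]]]'
python3 - <<'E'
from h import *
go(349.8,282.9,218.5,17.8)
im,d=ctrl.capture("scene"); print([proj("scene",p).round() for p in((349,283,236),(341,309,236),(411,332,222))])
cv2.imwrite("pics/g3.png",cv2.resize(im[40:190,190:340],(600,600),interpolation=cv2.INTER_CUBIC))
E
```

```text
time_s: 7.05
eef_pos: [349.9, 283.9, 220.6]
ee_rot: [0.001, 0.589, 0.808, 0.001]
force: [-0.5, 0.2, -2.2]
grip_width: 0.053
grip_force: 88.8
pos [349.9 283.9 220.6] yaw 17.89 F [-0.5  0.2 -2.2] -> row [-0.0045 -0.002   0.0103] spin 0.0005
[array([248., 105.]), array([250., 101.]), array([274., 108.])]
```

View pics/g3.png

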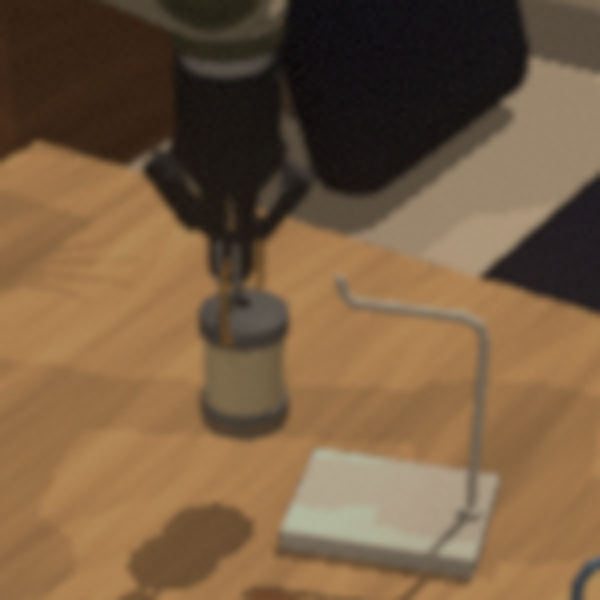

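```bash
python3 -m pendant '[[[0,0.1,0.01,0,0],[0,0.2,0.01,0,0],[0,0.3,0.01,0,0],[0,0.35,0.01,0,0],[0,0.4,0.01,0,0],[0,0.45,0.01,0,0],[0,0.5,0.01,0,0],[0,0.55,0.01,0,0],[0,0.575,0.01,0,0],[0,0.575,0.01,0,0],[0,0.575,0.01,0,0]]]'
python3 - <<'E'
from h import *
go(446+4.8+8.5,343+1.5-26.4,190.5,17.8)
im,d=ctrl.capture("scene"); 
cv2.imwrite("pics/g4.png",cv2.resize(im[70:170,240:340],(600,600),interpolation=cv2.INTER_CUBIC))
E
```

```text
time_s: 8.2
eef_pos: [458.2, 318.9, 216.6]
ee_rot: [-0.0, 0.588, 0.809, -0.0]
force: [-0.0, 0.8, -3.0]
grip_width: 0.057
grip_force: 88.9
pos [458.2 318.9 216.6] yaw 17.91 F [-0.   0.8 -3. ] -> row [-0.0054  0.004   0.1305] spin 0.0006
```

View pics/g4.png

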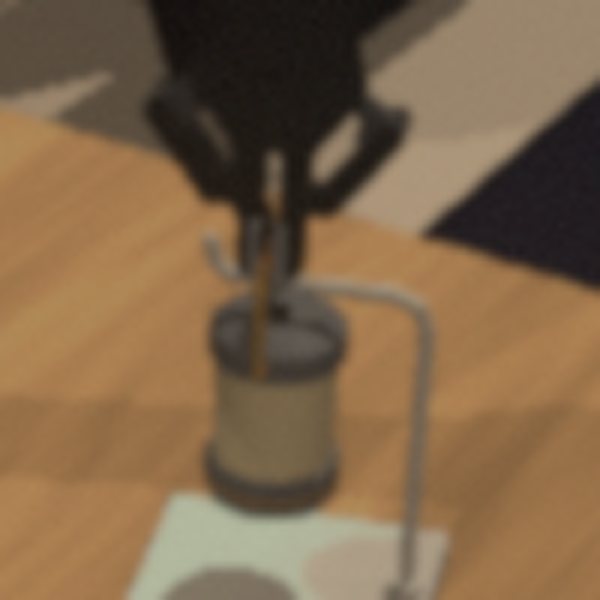

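```bash
python3 -m pendant '[[[0,0,0.04,0,0],[0,0,0.08,0,0],[0,0,0.11,0,0],[0,0,0.12,0,0],[0,0,0.12,0,0],[0,0,0.12,0,0]]]'; python3 -m pendant '[[[0,0,0.01,0,0],[0,0,0.01,0,0]]]';python3 -m pendant '[[[0,0,0.01,0,0],[0,0,0.01,0,0]]]'
```

```text
time_s: 8.85
eef_pos: [458.5, 319.0, 192.9]
ee_rot: [0.0, 0.588, 0.809, 0.0]
force: [-0.9, -0.1, -2.5]
grip_width: 0.053
grip_force: 88.9
time_s: 9.05
eef_pos: [458.5, 319.0, 190.7]
ee_rot: [0.0, 0.588, 0.809, 0.0]
force: [-1.1, -1.2, -1.8]
grip_width: 0.053
grip_force: 88.9
time_s: 9.25
eef_pos: [458.7, 319.0, 189.5]
ee_rot: [0.0, 0.588, 0.809, 0.001]
force: [-1.4, -1.2, 6.0]
grip_width: 0.057
grip_force: 89.7
```

```bash
python3 -m pendant '[[[0,0,-0.005,0,0],[0,0,-0.005,0,0.1],[0,0,-0.005,0,0.2],[0,0,-0.005,0,0.35],[0,0,-0.005,0,0.5],[0,0,-0.005,0,0.5],[0,0,-0.005,0,0.5],[0,0,-0.1,0,0.5],[0,0,-0.3,0,0.5],[0,0,-0.5,0,0.5],[0,0,-0.7,0,0.5],[0,0,-0.7,0,0.5]]]' 60
python3 - <<'E'
from h import *
go(456,-331,190,96.4)
im,d=ctrl.capture("scene"); Q=pts("scene",d)
hs=cv2.cvtColor(im,cv2.COLOR_BGR2HSV).astype(int)
m=np.zeros(d.shape,bool);m[80:150,240:340]=1
m&=(hs[...,0]>5)&(hs[...,0]<22)&(hs[...,1]>110)&(hs[...,2]>100)&(Q[...,2]>195)&(Q[...,2]<225)
print(m.sum(),Q[m].min(0),Q[m].max(0),Q[m].mean(0))
cv2.imwrite("pics/g5.png",cv2.resize(im[70:170,240:340],(600,600),interpolation=cv2.INTER_CUBIC))
E
```

```text
time_s: 10.45
eef_pos: [459.5, 319.4, 334.2]
ee_rot: [0.003, 0.588, 0.809, 0.004]
force: [0.8, 1.4, -0.3]
grip_width: 0.504
grip_force: 0.0
pos [459.5 319.4 334.2] yaw 17.91 F [ 0.8  1.4 -0.3] -> row [-3.0898 -1.0236  0.7084] spin -0.4361
72 [410.78559349 295.62834756 195.86524084] [499.86384137 385.58988275 218.63296573] [449.89002534 337.29333397 206.08242823]
```

View pics/g5.png

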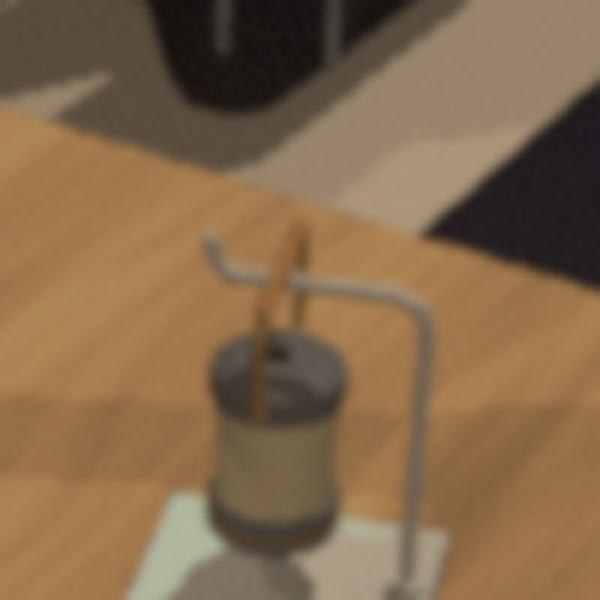

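```bash
python3 -m pendant '[[[-0.2,-0.05,0,0,0.5],[-1,-0.33,0,0,0.4],[-1,-0.33,0,0,0.4],[-1,-0.33,0,0,0.4],[-1,-0.33,0,0,0.4],[-1,-0.33,0,0,0.4],[-1,-0.33,0,0,0.4]]]'; python3 -m pendant '[[[-1,-0.33,0,0,0.4],[-1,-0.33,0,0,0.4],[-1,-0.33,0,0,0.4],[-1,-0.33,0,0,0.4],[-1,-0.33,0,0,0.4],[-1,-0.33,0,0,0.4]]]'; python3 -m pendant '[[[-1,-0.33,0,0,0.4],[-1,-0.33,0,-0.1,0.4],[-1,-0.33,0,-0.2,0.4],[-1,-0.33,0,-0.3,0.4],[-1,-0.33,0,-0.436,0.4],[-1,-0.33,0,-0.436,0.4],[-1,-0.33,0,-0.436,0.4],[-1,-0.33,0,-0.436,0.4],[-1,-0.33,0,-0.436,0.4],[-1,-0.33,0,-0.436,0.4],[-1,-0.33,0,-0.436,0.4]]]'
python3 - <<'E'
from h import *
go(456,-331,200,96.4); print(ctrl.sense()["joints"].round(2))
im,d=ctrl.capture("scene"); im2,d2=ctrl.capture("top")
for n,i,w in(("scene",im,(127,291)),("top",im2,(365,215))):
    hs=cv2.cvtColor(i,cv2.COLOR_BGR2HSV).astype(int); m=((hs[...,0]<6)|(hs[...,0]>172))&(hs[...,1]>150)&(hs[...,2]>60)
    k,L,S,C=cv2.connectedComponentsWithStats(m.astype(np.uint8)); print([C[j].round(1).tolist() for j in range(1,k) if S[j,4]>15])
E
```

```text
time_s: 11.2
eef_pos: [456.9, 108.6, 327.9]
ee_rot: [-0.001, 0.589, 0.808, -0.0]
force: [-0.3, 0.5, -0.2]
grip_width: 0.397
grip_force: 0.0
time_s: 11.8
eef_pos: [456.1, -102.4, 328.0]
ee_rot: [-0.001, 0.589, 0.808, 0.0]
force: [1.0, 0.8, -0.2]
grip_width: 0.402
grip_force: 0.0
time_s: 12.9
eef_pos: [456.0, -310.4, 328.5]
ee_rot: [0.0, -0.06, 0.998, 0.0]
force: [0.5, -0.2, 0.6]
grip_width: 0.402
grip_force: 0.0
pos [ 456.  -310.4  328.5] yaw 96.84 F [ 0.5 -0.2  0.6] -> row [ 0.0125 -0.1029  0.6426] spin 0.0025
[-0.81  0.33  1.23  0.    1.59 -2.5 ]
[[116.8, 274.8], [208.6, 296.3], [131.7, 296.6]]
[[321.8, 188.4]]
```

```bash
python3 -m pendant '[[[0.0125,-0.103,0,0.0025,0.4],[0.0125,-0.103,0.25,0.0025,0.4],[0.0125,-0.103,0.5,0.0025,0.4],[0.0125,-0.103,0.7,0.0025,0.4],[0.0125,-0.103,0.7,0.0025,0.4],[0.0125,-0.103,0.7,0.0025,0.4],[0.0125,-0.103,0.7,0.0025,0.4],[0.0125,-0.103,0.7,0.0025,0.4],[0.0125,-0.103,0.7,0.0025,0.4]]]'
python3 - <<'E'
from h import *
go(456,-331,54,96.4)
im,d=ctrl.capture("scene"); im2,d2=ctrl.capture("top")
print("distractors",ray("scene",116.8,274.8,6).round(),ray("scene",208.6,296.3,6).round(),ray("top",321.8,188.4,6).round())
cv2.imwrite("pics/k1.png",cv2.resize(im[230:345,75:235],(800,575),interpolation=cv2.INTER_CUBIC))
E
```

```text
time_s: 13.9
eef_pos: [454.7, -333.9, 190.1]
ee_rot: [0.001, -0.052, 0.999, -0.001]
force: [-0.1, -0.9, 0.5]
grip_width: 0.397
grip_force: 0.0
pos [ 454.7 -333.9  190.1] yaw 95.93 F [-0.1 -0.9  0.5] -> row [-0.0072  0.0151  0.6805] spin -0.0026
distractors [ 329. -278.    6.] [ 565. -199.    6.] [ 565. -199.    6.]
```

View pics/k1.png

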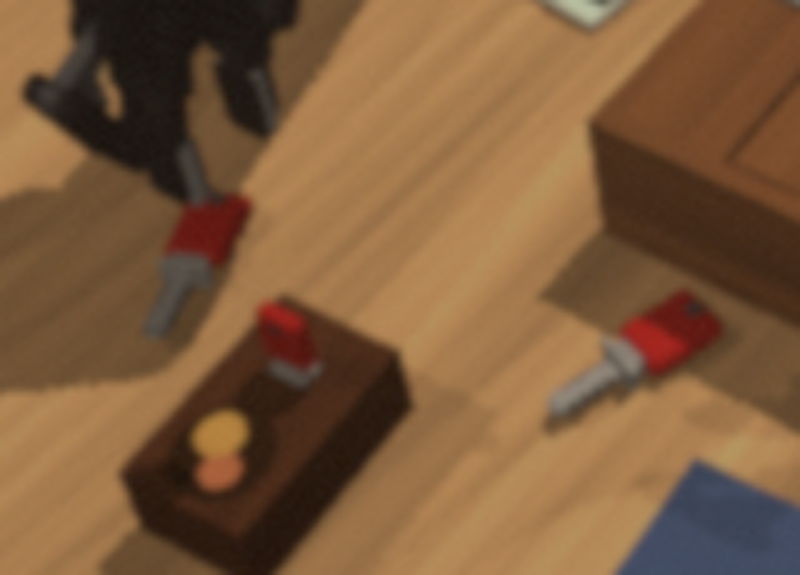

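```bash
for i in 1 2; do python3 -m pendant '[[[0,0,0,0,0.4],[0,0,0,0,0.4]]]' | sed -n 2,3p; done; python3 -c "
from h import *
go(456,-331,54,96.4)
print(ctrl.sense()['dq'].round(3))"
```

```text
eef_pos: [454.2, -333.7, 188.8]
ee_rot: [0.0, -0.052, 0.999, -0.0]
eef_pos: [454.2, -333.7, 188.7]
ee_rot: [-0.0, -0.052, 0.999, 0.0]
pos [ 454.2 -333.7  188.7] yaw 95.93 F [-0.9 -0.1  1. ] -> row [-0.0101  0.0124  0.6734] spin -0.0026
[ 0.     0.001 -0.001  0.     0.    -0.   ]
```

```bash
python3 -m pendant '[[[-0.01,0.012,0,-0.003,0.4],[-0.01,0.012,0.2,-0.003,0.4],[-0.01,0.012,0.4,-0.003,0.4],[-0.01,0.012,0.55,-0.003,0.4],[-0.01,0.012,0.62,-0.003,0.4],[-0.01,0.012,0.673,-0.003,0.4],[-0.01,0.012,0.673,-0.003,0.4],[-0.01,0.012,0.673,-0.003,0.4],[-0.01,0.012,0.673,-0.003,0.4]]]' ; python3 -c "
from h import *
go(456,-331,54,96.4)"
```

```text
time_s: 15.3
eef_pos: [456.5, -331.6, 55.4]
ee_rot: [0.001, -0.057, 0.998, -0.001]
force: [-0.2, 0.5, -0.7]
grip_width: 0.403
grip_force: 0.0
pos [ 456.5 -331.6   55.4] yaw 96.48 F [-0.2  0.5 -0.7] -> row [0.0023 0.0033 0.007 ] spin 0.0004
```

```bash
python3 - <<'E'
from h import *
c=tri  # key extents in scene view for centring: block key red blob, and finger tips by depth
for n in("scene","top"):
    im,d=ctrl.capture(n); hs=cv2.cvtColor(im,cv2.COLOR_BGR2HSV).astype(int); m=((hs[...,0]<6)|(hs[...,0]>172))&(hs[...,1]>150)&(hs[...,2]>60)
    k,L,S,C=cv2.connectedComponentsWithStats(m.astype(np.uint8)); print(n,[(S[j].tolist(),C[j].round(1).tolist()) for j in range(1,k) if S[j,4]>8])
E
python3 -m pendant '[[[0,0,0,0,0.3],[0,0,0,0,0.2],[0,0,0,0,0.15],[0,0,0,0,0.1],[0,0,0,0,0.05],[0,0,0,0,0],[0,0,0,0,0],[0,0,0,0,0]]]' 40
python3 -m pendant '[[[0,0,0,0,0],[0,0,0,0,0],[0,0,0,0,0]]]' 70; python3 -c "
from h import *
s=ctrl.sense();print(s['wrist_torque'].round(2));go(456,-331,54,96.4)"
```

```text
scene [([200, 289, 19, 16, 171], [208.7, 296.3]), ([127, 291, 12, 13, 94], [132.1, 296.9])]
top [([316, 183, 13, 11, 107], [321.9, 188.4])]
time_s: 16.2
eef_pos: [456.1, -331.1, 54.2]
ee_rot: [0.0, -0.056, 0.998, -0.0]
force: [-1.0, 0.9, 3.1]
grip_width: 0.112
grip_force: 39.2
time_s: 16.5
eef_pos: [456.1, -331.1, 54.3]
ee_rot: [0.0, -0.056, 0.998, -0.0]
force: [0.1, 0.3, 5.2]
grip_width: 0.108
grip_force: 69.6
[0.12 0.1  0.04]
pos [ 456.1 -331.1   54.3] yaw 96.48 F [0.1 0.3 5.2] -> row [0.0004 0.0007 0.0015] spin 0.0004
```

```bash
python3 -m pendant '[[[0,0,-0.1,0,0],[0,0,-0.2,0,0],[0,0,-0.3,0,0],[0,0,-0.5,0,0],[0,0,-0.65,0,0],[0,0,-0.65,0,0],[0,0,-0.65,0,0],[0,0,-0.65,0,0]]]'
python3 - <<'E'
from m import *
go(520,-14,175,93.5)
n="top"; d=P[n][...,2]
# chest side edges from depth mask boundary: per-row left/right extents between rows
m=box(n,200,330,120,225)&(d>70)&(d<97)
for lab,k in(("side",0),("front",1)):
    for end in(0,-1):
        X=[]
        for i in (range(142,205) if k==0 else range(226,305)):
            w=np.nonzero(m[i] if k==0 else m[:,i])[0]
            if len(w): X.append(ray(n,*((w[end],i) if k==0 else (i,w[end])),85)[:2])
        X=np.array(X,np.float32); vx,vy,x,y=cv2.fitLine(X,cv2.DIST_HUBER,0,.01,.01).ravel(); print(lab,end,round(float(np.degrees(np.arctan2(vy,vx))),2),x.round(1),y.round(1))
E
```

```text
time_s: 17.3
eef_pos: [455.5, -330.6, 182.5]
ee_rot: [-0.001, -0.056, 0.998, 0.001]
force: [0.2, -0.3, 0.9]
grip_width: 0.11
grip_force: 68.8
pos [ 455.5 -330.6  182.5] yaw 96.47 F [ 0.2 -0.3  0.9] -> row [-0.4987  1.5365  0.0402] spin 0.0165
side 0 3.84 621.3 140.6
side -1 3.47 601.3 -158.2
front 0 -86.35 724.7 -11.5
front -1 -86.56 484.7 -8.7
```

```bash
python3 -m pendant '[[[-0.1,0.3,-0.05,0,0],[-0.25,0.77,-0.05,0,0],[-0.25,0.77,-0.05,0,0],[-0.25,0.77,-0.05,0,0],[-0.25,0.77,-0.05,0,0],[-0.25,0.77,-0.05,0,0],[-0.25,0.77,-0.05,0,0]]]';python3 -m pendant '[[[-0.1,0.3,0,0,0],[-0.248,0.767,0,0.016,0],[-0.248,0.767,0,0.016,0],[-0.248,0.767,0,0.016,0],[-0.248,0.767,0,0.016,0],[-0.248,0.767,0,0.016,0],[-0.248,0.767,0,0.016,0],[-0.248,0.767,0,0.016,0]]]'
python3 - <<'E'
from h import *
go(520.2,-14.4,145,93.6); print(ctrl.sense()["joints"].round(2))
for n in("scene","top"):
    im,d=ctrl.capture(n); np.savez(n+"k.npz",im=im,d=d)
    hs=cv2.cvtColor(im,cv2.COLOR_BGR2HSV).astype(int); m=((hs[...,0]<6)|(hs[...,0]>172))&(hs[...,1]>150)&(hs[...,2]>60)
    k,L,S,C=cv2.connectedComponentsWithStats(m.astype(np.uint8)); print(n,[(S[j].tolist(),C[j].round(1).tolist()) for j in range(1,k) if S[j,4]>8])
p=ctrl.sense()["eef_pos"]
for dz in(32,15.7,-1,-9.3,-39.3): print(dz,proj("scene",p+[0,0,dz]).round(1),proj("top",p+[0,0,dz]).round(1))
print("plug",proj("scene",(520.2,-14.4,90)).round(1))
E
```

```text
time_s: 18.0
eef_pos: [488.0, -173.7, 193.6]
ee_rot: [-0.0, -0.056, 0.998, 0.0]
force: [0.7, -0.2, -1.1]
grip_width: 0.105
grip_force: 68.8
time_s: 18.8
eef_pos: [520.3, -15.8, 194.0]
ee_rot: [-0.0, -0.03, 1.0, -0.0]
force: [0.7, -0.3, -0.8]
grip_width: 0.103
grip_force: 68.8
pos [520.3 -15.8 194. ] yaw 93.48 F [ 0.7 -0.3 -0.8] -> row [-2.000e-04  7.000e-03  2.452e-01] spin -0.0007
[-0.26  0.33  1.57 -0.    1.24 -1.89]
scene [([238, 181, 2, 10, 16], [238.4, 185.1]), ([109, 269, 16, 14, 131], [116.5, 275.1]), ([200, 289, 19, 16, 172], [208.7, 296.4])]
top [([315, 183, 14, 11, 106], [321.8, 188.4]), ([341, 254, 14, 13, 116], [347.3, 260.0])]
32 [235.1 179.5] [268.  190.1]
15.7 [235.4 184.8] [267.9 191. ]
-1 [235.6 190. ] [267.8 191.9]
-9.3 [235.7 192.6] [267.8 192.4]
-39.3 [236.2 201.8] [267.6 194. ]
plug [237.2 220.3]
```

Run:
```python
from h import *
im=np.load("scenek.npz")["im"]; hs=cv2.cvtColor(im,cv2.COLOR_BGR2HSV).astype(int)
print("S");print(hs[178:208,224:250,1]); print("V");print(hs[178:208,224:250,2])
```

```text
S
[[114 110 101 110  98  98  94 107  92  94  96 103 110 101  78  63  94 125
  132 133 135 135 133 135 134 134]
 [117 113 121 114 102 101  94 101 103 103 103  94 117 103 116  78 103 125
  131 135 134 135 136 134 135 134]
 [108 108 110  98  98 114 117 110 105 101 103  94 104 140 157 112  98 122
  134 132 135 135 135 135 135 135]
 [131 121 125 109 111 114 114 107 103  94  94  96 105 139 174 146 105 120
  131 133 136 134 133 136 134 134]
 [133 133 126 131 130 115 117 110 107  89  91  74  79 122 168 158 116 120
  131 135 134 136 136 134 135 135]
 [133 134 133 134 132 120 110 110 110  98  78  62  59  99 163 159 116 118
  132 134 136 136 135 134 135 137]
 [134 135 134 135 132 124 105  99  94  92  71  54  57  93 156 167 119 121
  134 134 135 134 134 134 137 134]
 [135 135 135 133 130 127 102 101  94 103  70  53  59  96 152 161 120 123
  134 134 134 135 136 136 135 135]
 [135 134 134 133 133 128 101  94 107 100  69  55  58  98 166 161 123 126
  134 134 135 134 136 135 135 133]
 [135 132 131 133 134 126 104  92  94  89  65  56  58  92 161 171 122 124
  132 135 136 136 136 135 135 133]
 [131 13
[... 4745 characters left out ...]
57 155 143
  126 117 114 115 117 121 119 121]
 [173 173 172 173 174 175 175 176 176 171 153 131 122 130 150 156 145 129
  119 114 115 117 119 119 122 123]
 [173 172 175 174 174 175 176 175 172 170 163 154 151 153 155 146 132 123
  117 116 118 118 121 120 122 123]
 [175 176 176 175 174 176 174 173 169 167 166 167 165 160 149 134 127 123
  120 119 119 120 120 122 122 123]
 [179 179 177 175 175 176 172 169 166 167 168 169 163 150 136 127 124 122
  122 120 120 121 124 123 122 122]
 [183 178 176 174 174 172 169 167 167 168 169 164 155 138 128 123 123 122
  121 121 121 123 123 122 123 121]
 [186 177 169 167 169 169 168 168 171 169 165 154 139 128 125 124 123 121
  122 121 122 123 122 122 121 120]]
```

Run:
```python
from m import *
for n,b in(("scene",(226,252,212,230)),("top",(258,278,188,208))):
    print(n,b);x=h[n][b[2]:b[3],b[0]:b[1]]; print(x[...,1])
print(proj("scene",(520.2,-14.4,90)),proj("scene",(521.2,-14.4,90)),proj("scene",(520.2,-13.4,90)));print(proj("top",(520.2,-14.4,90)),proj("top",(521.2,-14.4,90)),proj("top",(520.2,-13.4,90)))
```

```text
scene (226, 252, 212, 230)
[[136 135 136 136 137 125  95  70  81 104 100  72  59  64  78  88 109 131
  144 155 156 157 157 157 159 163]
 [136 136 135 138 125  95  64  53  61  76  69  54  45  48  48  57  66  85
  102 124 134 146 153 157 164 159]
 [136 137 136 126  96  65  47  44  45  48  48  44  46  42  40  44  48  55
   65  78  89 105 126 143 156 158]
 [138 138 126  96  64  49  44  44  43  44  42  44  42  42  44  42  44  43
   47  49  56  67  83 106 125 136]
 [138 131  98  67  47  44  44  43  44  47  51  49  49  46  46  43  43  42
   44  41  45  48  62  84  96  97]
 [133 108  71  50  42  42  42  46  52  66  78  86  82  72  60  48  45  44
   43  41  43  50  73  98  95  77]
 [111  76  54  44  42  43  46  60  83 108 122 130 128 117  96  69  48  43
   43  43  41  50  75  99  91  69]
 [ 76  54  44  42  42  42  48  81 122 145 149 152 156 151 137 100  60  46
   43  43  43  44  57  71  68  59]
 [ 53  45  42  42  42  43  53 102 146 160 165 163 161 161 155 125  71  47
   42  42  40  42  45  48  54  77]
 [ 53  43  43  42  42  43  58 111 152 161 161 162 160 162 154 126  69  45
   41  43  43  42 
[... 2083 characters left out ...]
54  52  54
   62  92]
 [ 60  55  56  56  56  56  58  63  69  73  66  60  56  54  54  55  58  63
   66  87]
 [ 71  68  62  54  54  54  54  56  56  58  56  55  54  54  55  60  78  95
   90  93]
 [102 109  84  60  56  54  54  57  56  56  55  56  54  54  54  66  95 118
  102  94]
 [105 119  92  63  55  55  56  56  56  55  56  57  55  57  58  63  86  99
   86  90]
 [ 88  92  83  68  64  64  62  64  65  66  67  69  68  73  76  81  91  97
   94 113]
 [110 106 108 108 109 106 105 110 113 117 118 122 123 126 132 134 140 142
  143 157]]
[237.23348522 220.29299825] [237.54443493 220.44013547] [237.45820438 220.07254291]
[266.98939109 197.14077247] [266.9938105  196.82454627] [266.6697359  197.13568659]
```

```bash
python3 -m pendant '[[[-0.005,0.0075,0.1,-0.0007,0],[-0.005,0.0075,0.2,-0.0007,0],[-0.005,0.0075,0.28,-0.0007,0],[-0.005,0.0075,0.29,-0.0007,0],[-0.005,0.0075,0.29,-0.0007,0],[-0.005,0.0075,0.29,-0.0007,0],[-0.005,0.0075,0.29,-0.0007,0],[-0.005,0.0075,0.29,-0.0007,0]]]' 90
python3 - <<'E'
from h import *
go(521.3,-14.3,131.3,93.6)
im,d=ctrl.capture("scene"); hs=cv2.cvtColor(im,cv2.COLOR_BGR2HSV).astype(int); print(hs[204:224,226:250,1])
p=ctrl.sense()["eef_pos"]
for dz in(-9.3,-39.3): print(dz,proj("scene",p+[0,0,dz]).round(1))
E
```

```text
time_s: 19.7
eef_pos: [521.5, -12.9, 136.7]
ee_rot: [0.001, -0.032, 0.999, -0.0]
force: [0.4, -0.4, -0.5]
grip_width: 0.102
grip_force: 90.9
pos [521.5 -12.9 136.7] yaw 93.72 F [ 0.4 -0.4 -0.5] -> row [ 0.0013 -0.0069  0.0269] spin 0.0007
[[135 136 136 135 135 130 117  94  95  83  61  53  55  89 156 159 127 140
  154 159 157 158 158 157]
 [128 134 136 135 133 127 109  90  90  90  58  55  53  94 156 163 142 144
  158 156 160 158 158 159]
 [114 130 135 133 133 129 102  90  80  81  72  56  56  93 155 168 160 155
  155 160 160 159 161 157]
 [ 94 126 133 135 134 131 118  96  96  90  67  53  57  94 158 176 161 156
  159 158 154 159 158 159]
 [ 87 124 133 134 134 134 122  99  73  73  74  51  59  94 147 157 156 156
  158 159 160 158 157 159]
 [105 129 135 135 135 133 127  97  69  63  53  55  59  82 111 122 139 155
  161 160 162 159 156 157]
 [126 133 134 135 135 134 124  98  74  68  60  48  48  61  88 116 138 153
  159 159 158 161 159 163]
 [134 134 135 136 137 134 118  88  82  91  72  54  50  55  82 113 138 158
  157 159 157 161 157 159]
 [134 136 134 137 135 125  92  67  76  92  80  55  50
[... 498 characters left out ...]
 66  69  69  59  47  43  41
   41  41  41  47  71  97]
 [108  75  52  43  41  43  44  59  82 103 112 101 108 113  95  65  47  44
   41  41  43  49  75 100]
 [ 75  52  46  41  41  41  50  79 120 140 147 135 136 144 135  99  59  44
   40  42  42  45  56  68]
 [ 54  42  41  39  41  43  54  99 144 159 159 151 155 158 155 122  72  46
   41  43  43  42  44  48]
 [ 49  44  40  40  39  41  57 107 150 162 165 159 158 163 155 123  71  45
   41  43  39  41  42  45]
 [ 67  49  42  39  41  42  51  87 130 153 159 158 155 151 132  96  57  41
   43  38  43  42  43  55]
 [ 86  56  44  39  43  43  44  59  91 122 130 129 123 115  92  61  44  41
   42  42  39  43  42  61]]
-9.3 [237.5 209.6]
-39.3 [237.9 218.1]
```

```bash
python3 -m pendant '[[[0.001,-0.007,0,0.0007,0],[0.001,-0.007,0.01,0.0007,0],[0.001,-0.007,0.02,0.0007,0],[0.001,-0.007,0.025,0.0007,0],[0.001,-0.007,0.025,0.0007,0],[0.001,-0.007,0.025,0.0007,0]]]';  python3 -m pendant '[[[0,0,0.005,0,0],[0,0,0.01,0,0],[0,0,0.01,0,0],[0,0,0.01,0,0]]]'; python3 -m pendant '[[[0,0,0.005,0,0],[0,0,0.01,0,0],[0,0,0.01,0,0],[0,0,0.01,0,0]]]'
```

```text
time_s: 20.35
eef_pos: [521.1, -14.2, 131.1]
ee_rot: [-0.0, -0.031, 1.0, 0.0]
force: [0.3, 0.4, 0.4]
grip_width: 0.102
grip_force: 90.9
time_s: 20.75
eef_pos: [521.1, -14.3, 129.1]
ee_rot: [-0.0, -0.031, 1.0, -0.0]
force: [-0.1, -0.2, 0.0]
grip_width: 0.094
grip_force: 90.9
time_s: 21.15
eef_pos: [521.1, -14.2, 127.1]
ee_rot: [-0.0, -0.031, 1.0, 0.0]
force: [1.6, -0.2, -0.5]
grip_width: 0.105
grip_force: 90.9
```

```bash
for i in 1 2 3; do python3 -m pendant '[[[0,0,0.005,0,0],[0,0,0.01,0,0],[0,0,0.01,0,0]]]'|sed -n 2,4p; done
```

```text
eef_pos: [521.2, -14.0, 125.1]
ee_rot: [0.0, -0.031, 1.0, 0.0]
force: [0.2, 1.8, -0.1]
eef_pos: [521.0, -13.8, 122.9]
ee_rot: [-0.0, -0.031, 1.0, 0.0]
force: [0.5, 4.1, 0.9]
eef_pos: [521.0, -13.8, 120.9]
ee_rot: [-0.0, -0.031, 1.0, 0.0]
force: [0.6, 5.1, 1.3]
```

```bash
python3 -m pendant '[[[0,0.0035,0,0,0],[0,0.0035,0,0,0]]]'|sed -n 2,4p; for i in 1 2; do python3 -m pendant '[[[0,0,0.005,0,0],[0,0,0.005,0,0],[0,0,0.005,0,0]]]'|sed -n 2,4p; done
```

```text
eef_pos: [521.0, -13.6, 120.9]
ee_rot: [-0.0, -0.031, 1.0, -0.0]
force: [-0.8, 3.3, 0.4]
eef_pos: [521.0, -13.6, 119.9]
ee_rot: [-0.0, -0.031, 1.0, 0.0]
force: [0.8, 3.2, -1.1]
eef_pos: [521.2, -13.6, 119.3]
ee_rot: [0.0, -0.031, 1.0, -0.0]
force: [-0.5, 2.9, 4.1]
```

```bash
python3 -m pendant '[[[0,0.002,0.004,0,0],[0,0.002,0.004,0,0]]]'|sed -n 2,4p;  python3 -m pendant '[[[0.005,0,0,0,0],[0.01,0,0,0,0],[0.01,0,0,0,0]]]'|sed -n 2,4p;python3 -m pendant '[[[-0.01,0,0,0,0],[-0.02,0,0,0,0],[-0.02,0,0,0,0]]]'|sed -n 2,4p
```

```text
eef_pos: [521.3, -13.4, 119.0]
ee_rot: [0.0, -0.031, 1.0, -0.0]
force: [-1.2, 1.4, 7.8]
eef_pos: [519.6, -13.5, 118.6]
ee_rot: [0.001, -0.031, 1.0, -0.0]
force: [2.6, 2.6, 3.1]
eef_pos: [521.7, -13.3, 118.0]
ee_rot: [-0.002, -0.032, 0.999, -0.0]
force: [-5.9, -0.1, 7.5]
```

```bash
python3 -m pendant '[[[0.01,0,0.003,0,0],[0.02,0,0.003,0,0],[0.02,0,0.003,0,0]]]'|sed -n 2,4p;  python3 -m pendant '[[[-0.01,0,0.003,0,0],[-0.02,0,0.003,0,0],[-0.02,0,0.003,0,0]]]'|sed -n 2,4p;python3 -m pendant '[[[0.01,0,0.003,0,0],[0.01,0,0.003,0,0]]]'|sed -n 2,4p
```

```text
eef_pos: [519.7, -13.4, 118.0]
ee_rot: [0.001, -0.031, 1.0, -0.0]
force: [5.2, 1.0, 3.8]
eef_pos: [521.5, -13.1, 116.4]
ee_rot: [-0.003, -0.032, 0.999, 0.0]
force: [-5.1, -1.4, 3.3]
eef_pos: [520.8, -13.1, 116.1]
ee_rot: [-0.0, -0.031, 1.0, 0.0]
force: [1.1, -0.6, -0.7]
```

```bash
python3 -m pendant '[[[0,0,0.005,0,0],[0,0,0.01,0,0],[0,0,0.01,0,0]]]'|sed -n 2,4p; for i in 1 2 3; do python3 -m pendant '[[[0,0,0.005,0,0],[0,0,0.005,0,0]]]'|sed -n 2,4p; done
```

```text
eef_pos: [520.9, -13.2, 114.1]
ee_rot: [-0.0, -0.031, 1.0, 0.0]
force: [0.7, -1.0, -2.2]
eef_pos: [520.9, -13.1, 113.2]
ee_rot: [-0.0, -0.031, 1.0, 0.0]
force: [-0.4, -0.8, -2.0]
eef_pos: [520.9, -13.1, 112.2]
ee_rot: [-0.0, -0.031, 1.0, 0.0]
force: [0.7, -0.0, -2.3]
eef_pos: [521.0, -13.1, 111.4]
ee_rot: [-0.0, -0.031, 1.0, 0.0]
force: [-1.1, 0.0, 0.9]
```

```bash
python3 -m pendant '[[[0,0,0.005,0,0],[0,0,0.005,0,0]]]'|sed -n 2,4p; python3 -m pendant '[[[0.005,0,0.001,0,0],[0.01,0,0.001,0,0],[0.01,0,0.001,0,0]]]'|sed -n 2,4p;python3 -m pendant '[[[-0.01,0,0.002,0,0],[-0.02,0,0.002,0,0],[-0.02,0,0.002,0,0]]]'|sed -n 2,4p
```

```text
eef_pos: [521.0, -13.2, 110.8]
ee_rot: [-0.0, -0.031, 1.0, -0.0]
force: [-2.8, -0.6, 4.7]
eef_pos: [520.0, -13.3, 110.8]
ee_rot: [0.002, -0.031, 1.0, -0.0]
force: [5.4, 1.0, 3.4]
eef_pos: [521.4, -13.2, 110.1]
ee_rot: [-0.003, -0.032, 0.999, -0.0]
force: [-9.8, -1.6, 13.5]
```

```bash
python3 -m pendant '[[[0.01,0,0,0,0],[0.02,0,0.001,0,0],[0.02,0,0.001,0,0]]]'|sed -n 2,4p;  python3 -m pendant '[[[-0.01,0,0.002,0,0],[-0.02,0,0.002,0,0],[-0.02,0,0.002,0,0]]]'|sed -n 2,4p
```

```text
eef_pos: [519.9, -13.4, 110.3]
ee_rot: [0.001, -0.031, 1.0, -0.0]
force: [3.2, -0.6, 5.6]
eef_pos: [521.4, -13.3, 109.6]
ee_rot: [-0.003, -0.032, 0.999, -0.0]
force: [-8.8, -0.9, 14.6]
```

```bash
python3 -m pendant '[[[0.013,0,0,0,0],[0.025,0,0,0,0],[0.025,0,0,0,0]]]'|sed -n 2,4p;  python3 -m pendant '[[[-0.012,0,0,0,0],[-0.024,0,0,0,0],[-0.024,0,0,0,0]]]'|sed -n 2,4p;python3 -m pendant '[[[0.012,0,0,0,0],[0.024,0,0,0,0],[0.024,0,0,0,0]]]'|sed -n 2,4p
```

```text
eef_pos: [519.6, -13.5, 110.0]
ee_rot: [0.002, -0.031, 1.0, -0.0]
force: [7.0, 1.2, 4.3]
eef_pos: [521.3, -13.3, 109.2]
ee_rot: [-0.003, -0.032, 0.999, -0.0]
force: [-6.9, -2.4, 10.8]
eef_pos: [519.5, -13.5, 109.8]
ee_rot: [0.002, -0.031, 1.0, -0.0]
force: [9.2, 0.8, 2.9]
```

```bash
python3 -m pendant '[[[0,0,0.004,0,0],[0,0,0.004,0,0]]]'|sed -n 2,4p;  python3 -m pendant '[[[-0.012,0,-0.001,0,0],[-0.024,0,-0.001,0,0],[-0.024,0,-0.001,0,0]]]'|sed -n 2,4p;python3 -m pendant '[[[0.012,0,0.002,0,0],[0.024,0,0.002,0,0],[0.024,0,0.002,0,0]]]'|sed -n 2,4p
```

```text
eef_pos: [519.6, -13.5, 109.2]
ee_rot: [0.002, -0.031, 1.0, -0.0]
force: [7.8, 2.0, 3.4]
eef_pos: [521.1, -12.9, 107.9]
ee_rot: [-0.003, -0.032, 0.999, 0.0]
force: [-4.1, -1.3, 1.6]
eef_pos: [519.5, -13.4, 108.6]
ee_rot: [0.002, -0.031, 1.0, -0.0]
force: [7.4, 1.0, 0.6]
```

```bash
python3 -m pendant '[[[-0.012,0,0,0,0],[-0.012,0,0,0,0],[-0.012,0,0.005,0,0],[-0.012,0,0.01,0,0],[-0.012,0,0.01,0,0]]]'|sed -n 2,4p;  python3 -m pendant '[[[0,0,0.005,0,0],[0,0,0.01,0,0],[0,0,0.01,0,0]]]'|sed -n 2,4p
```

```text
eef_pos: [520.3, -13.1, 105.9]
ee_rot: [-0.0, -0.031, 1.0, 0.0]
force: [1.0, 0.3, -2.6]
eef_pos: [520.3, -13.2, 104.1]
ee_rot: [-0.0, -0.031, 1.0, 0.0]
force: [1.5, 0.0, 0.2]
```

```bash
for i in 1 2; do python3 -m pendant '[[[0,0,0.005,0,0],[0,0,0.01,0,0],[0,0,0.01,0,0]]]'|sed -n 2,4p;done; for i in 1 2; do python3 -m pendant '[[[0,0,0.004,0,0],[0,0,0.004,0,0]]]'|sed -n 2,4p;done
```

```text
eef_pos: [520.4, -13.2, 102.0]
ee_rot: [-0.0, -0.031, 1.0, 0.0]
force: [1.0, 0.3, 0.1]
eef_pos: [520.4, -13.2, 100.0]
ee_rot: [-0.0, -0.031, 1.0, 0.0]
force: [0.6, -1.4, -0.3]
eef_pos: [520.4, -13.2, 99.3]
ee_rot: [-0.0, -0.031, 1.0, 0.0]
force: [1.6, 0.1, 1.7]
eef_pos: [520.5, -13.2, 99.3]
ee_rot: [0.0, -0.031, 1.0, -0.0]
force: [-2.1, -0.3, 8.5]
```

```bash
python3 -m pendant '[[[0,0,0,0.02,0],[0,0,0,0.05,0],[0,0,0,0.1,0],[0,0,0,0.15,0],[0,0,0,0.2,0],[0,0,0,0.2,0],[0,0,0,0.2,0]]]' 110; python3 -c "
from h import *
s=ctrl.sense();print(s['wrist_torque'].round(3),s['joints'].round(2));go(520.4,-13.2,99.3,93.6)"
```

```text
time_s: 30.95
eef_pos: [520.5, -13.0, 99.3]
ee_rot: [0.0, 0.279, 0.96, 0.0]
force: [-1.0, 1.5, 8.5]
grip_width: 0.103
grip_force: 108.3
[ 0.289  0.277 -0.005] [-0.25  0.45  1.68  0.    1.02 -1.26]
pos [520.5 -13.   99.3] yaw 57.56 F [-1.   1.5  8.5] -> row [ 0.     -0.0012 -0.    ] spin -0.2002
```

```bash
python3 -m pendant '[[[0,0,0,0.05,0],[0,0,0,0.1,0],[0,0,0,0.15,0],[0,0,0,0.2,0],[0,0,0,0.25,0],[0,0,0,0.3,0],[0,0,0,0.35,0],[0,0,0,0.38,0],[0,0,0,0.38,0],[0,0,0,0.38,0],[0,0,0,0.38,0]]]'; python3 -c "
from h import *
s=ctrl.sense();print(s['wrist_torque'].round(3),s['joints'].round(2));go(520.4,-13.2,99.3,93.6)"
```

```text
time_s: 32.05
eef_pos: [520.5, -13.0, 99.3]
ee_rot: [0.0, 0.77, 0.637, 0.0]
force: [-1.7, 1.4, 8.2]
grip_width: 0.098
grip_force: 108.4
[0.344 0.326 0.076] [-0.25  0.45  1.68  0.    1.02 -0.06]
pos [520.5 -13.   99.3] yaw -10.79 F [-1.7  1.4  8.2] -> row [-0.0012 -0.0003  0.    ] spin -0.58
```

```bash
for i in 1 2 3; do python3 -m pendant '[[[0,0,0,0.015,0],[0,0,0,0.015,0],[0,0,0,0.015,0]]]'|sed -n 2,4p; python3 -c "
from h import *
s=ctrl.sense();print(s['wrist_torque'].round(3),s['tau'][5].round(3))"; done
```

```text
eef_pos: [520.5, -13.0, 99.3]
ee_rot: [0.0, 0.785, 0.619, 0.0]
force: [-2.1, 0.9, 7.6]
[0.331 0.374 0.201] 0.225
eef_pos: [520.5, -13.0, 99.3]
ee_rot: [0.0, 0.799, 0.601, 0.0]
force: [-1.7, 1.7, 7.9]
[0.36  0.273 0.316] 0.343
eef_pos: [520.5, -12.9, 99.5]
ee_rot: [0.0, 0.814, 0.582, 0.0]
force: [-1.6, 3.3, 10.5]
[0.548 0.449 0.227] 0.238
```

```bash
python3 -m pendant '[[[0,0,0,-0.008,0],[0,0,0,-0.008,0],[0,0,0,-0.008,0],[0,0,0,-0.008,0],[0,0,0,-0.008,0],[0,0,0,-0.008,0]]]'
python3 - <<'E'
from h import *
s=ctrl.sense();print(s['wrist_torque'].round(3),s['tau'][5].round(3))
im,d=ctrl.capture("scene"); Q=pts("scene",d); hs=cv2.cvtColor(im,cv2.COLOR_BGR2HSV).astype(int)
m=np.zeros(d.shape,bool);m[80:150,240:340]=1
m&=(hs[...,0]>5)&(hs[...,0]<22)&(hs[...,1]>110)&(hs[...,2]>100)&(Q[...,2]>195)&(Q[...,2]<225)
print(m.sum(),Q[m].mean(0))
E
```

```text
time_s: 33.55
eef_pos: [520.6, -12.8, 99.5]
ee_rot: [0.0, 0.806, 0.592, 0.0]
force: [-2.4, 2.7, 10.1]
grip_width: 0.103
grip_force: 108.8
[0.548 0.456 0.217] 0.188
73 [449.93573253 337.90821549 205.85407986]
```

```bash
python3 -c "
from rig import ctrl
print(ctrl.finish_job())"
```

```text
the job is handed in; nothing more can be done
None
```

I handed the job in at about 33.6 s: the lantern is hanging on the hook and the red-headed key is fully home in the lock. I am still gripping the key, turned clockwise to what the wrist torque indicates is the stop. The hand-in returned no verdict.

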